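# Reverse the row of practice pieces for the instructor

### The arm

A 6-joint arm with a two-finger parallel gripper is mounted at the origin on the work surface. World frame = base frame: x ahead of the robot, y to its left, z up, the work surface at z = 0. Lengths are in m, angles in rad, forces in N, time in s.
With the tool pointing down it reaches from about 0.4 to 0.825 m from the base axis. Payload 7 kg.
Tool frame: the origin (TCP) lies on the centre line of the jaws, within the pads' length; the fingertips stand 11 mm ahead of it and the grasp point (between the pads) lies 8 mm behind it (r.tip_reach is the distance from the TCP to the fingertips, in m); z points along the fingers, y is the line along which they close (so a half turn about z gives the same grasp; the last joint's range is limited). The gripper opens to 88 mm and grips with 3 to 60 N. Pads are 19 mm wide; open, the fingers measure 130 mm over their backs; the gripper's body (78 mm by 193 mm) begins 47 mm behind the grasp point.
Start: joints at [0.288, 0.359, 0.012, 0, -1.224, -0.288], TCP at [0.675, -0, 0.198] pointing down, gripper open.
Joint ranges: [-3.07, 3.07], [-1.43, 2.12], [-1.02, 1.25], [-3.03, 1.67], [-3.05, -0], [-3.03, 3.03]. Speed limits (rad/s): [2.39, 2.39, 3.01, 3.14, 3.14, 3.14].

### API

Orientations are given as a 3x3 rotation matrix whose columns are the frame's x, y, z axes.
In Python, from station import r gives the robot as it stands. The module is installed in compiled form; this text tells all that it offers.
- The arm moves only by the tool step_arm, never from a script. Its argument "rows" is one flat list of numbers, 7 for each row, row after row: the shift along the world's x, y, z in mm, then the turn, a rotation vector about the world's x, y, z in rad, then the gripper command: -1 is fully open, 1 is shut, values between are in proportion. A call has exactly 8 rows; each row is the pose to reach, as a shift and turn from the pose commanded when the call began; what a row does not reach only later rows make up. A row lasts 1/12 s, in which the tool goes at most 41.7 mm and 7.16 degrees, less where a joint would pass 70% of its speed; a pose out of reach is approached as far as the arm can. A call with a gripper value outside its range is refused whole. The fingers move at their own pace and stop on an object; "grip_force" is the grip in N (left out, the last holds). Time passes only in rows, so rows that repeat a pose let the fingers close, or fill a call up. It gives the time, the measured TCP pose, the force, the opening and the grip force at its end, in the units of the state.
- r.observe(): the state, without advancing time (a new reading comes with each control period).
- r.camera(name): name is "scene" or "side" or "wrist"; returns a dict with "image" (480x640x3 uint8, red, green, blue), "depth" (480x640 float32, m along the optical axis (not along the pixel's ray), 0 where there is no reading), "mtx" (3x3 intrinsics, pixels), "D" ([k1, k2, p1, p2, k3] as OpenCV has them; the pictures are not rectified), "R" (3x3) and "t" (3): a world point X has camera coordinates R X + t; the wrist camera has in their place "hand_eye" (4x4, takes a point from camera to tool coordinates, whose origin is the TCP and whose axes are the flange's). Camera axes: x right, y down, z forward; pixel columns grow to the right and rows downward; lengths in m; the calibration is good to about 2 mm. A picture is of the moment at which its call begins: read the wrist's pose just before it.
- r.hand_in(): hands the job in; it is judged then, once.
The state is a dict: "time": time; "joints": joint angles; "joint_vel": joint speeds; "effort": joint torques, N m; "eef_pos": TCP position; "orientation": TCP orientation; "ft_force": force on the tool from outside, world axes, zero at the start; "torque": the same for the moment, N m; "finger_gap": finger opening in m; "gripper_force": force on a finger pad.
Only numpy, scipy, OpenCV 4.12 (cv2) and the standard library are available. Lean on these libraries where they do the work, as an engineer would, in place of code of your own. Each camera call takes 0.05 s, during which the arm holds its last target. There are 200 camera calls.

### The job

Move the four steel practice pieces from the wooden storage rack to the metal inspection rack in reverse order, since the instructor reads that rack from the other side of the bench: seen from the robot, the leftmost piece goes into the rightmost pocket, the second from the left into the second from the right, and so on. Stand each one upright on the floor of its own pocket, roughly in the middle, and let go. Leave the pliers and the soldering-iron stand where they are.

Things in the scene. Friction and masses are not known exactly. Their poses are not given: they have to be found in the camera images.
- square_block: Plain steel block, square, 36 x 36 mm and 68 mm tall (the tallest piece). Its origin is the centre of its underside, z up; it starts upright on its own pad, turned up to 0.25 rad either way from the rack. Flat faces look along its x and y axes. About 0.65 kg.
- hex_block: Plain steel hexagonal block, 40 mm across flats (46 mm across corners), 50 mm tall. Its origin is the centre of its underside, z up; it starts upright on its own pad, turned up to 0.25 rad either way from the rack. One pair of flats looks along its x axis. About 0.54 kg.
- stepped_shaft: Turned steel stepped shaft standing on its thick end: foot 42 mm in diameter and 18 mm tall, above it a stem 28 mm in diameter up to 66 mm in all. Its origin is the centre of its underside, z up; it starts upright on its own pad, turned up to 0.25 rad either way from the rack. About 0.43 kg.
- fork_piece: Steel fork (U shape, the shortest piece), 38 x 38 mm and 44 mm tall: solid to 20 mm, above that two cheeks 12 mm thick with a 14 mm open slot between them, running along its y axis. The cheeks' outer faces look along its x axis. Its origin is the centre of its underside, z up; it starts upright on its own pad, turned up to 0.25 rad either way from the rack. About 0.4 kg.
- pad_square: Black rubber pad, 56 x 56 x 8 mm, fixed on the storage rack; of the four equal pads, it is the one the square block stands on at the start. Origin: centre of its underside, 12 mm above the bench; its top is 20 mm above the bench.
- pad_hex: Black rubber pad, 56 x 56 x 8 mm, fixed on the storage rack; of the four equal pads, it is the one the hexagonal block stands on at the start. Origin: centre of its underside, 12 mm above the bench; its top is 20 mm above the bench.
- pad_shaft: Black rubber pad, 56 x 56 x 8 mm, fixed on the storage rack; of the four equal pads, it is the one the stepped shaft stands on at the start. Origin: centre of its underside, 12 mm above the bench; its top is 20 mm above the bench.
- pad_fork: Black rubber pad, 56 x 56 x 8 mm, fixed on the storage rack; of the four equal pads, it is the one the fork stands on at the start. Origin: centre of its underside, 12 mm above the bench; its top is 20 mm above the bench.
- storage_rack: Brown wooden rack fixed to the bench, 84 x 340 mm, board 12 mm thick, end strips 22 mm tall, four black pads in a row. Origin: centre of its underside; x across the row (away from the robot), y along the row, to the robot's left. Pads centred at x = 0, y = +120, +40, -40, -120 mm. It may be the nearer or the farther of the two racks. Turned up to 0.17 rad.
- inspection_rack: Metal rack fixed to the bench, 84 x 332 mm, empty at the start, a row of four shallow dark-grey pockets. Origin: centre of its underside; x across the row (away from the robot), y along the row, to the robot's left. Pockets centred at x = 0, y = +120, +40, -40, -120 mm, 68 x 68 mm inside, floor 10 mm above the bench, bright lips 6 mm higher than the floor. Turned up to 0.17 rad.
- pliers: Pliers with orange handles, 145 mm long, lying loose on the bench to the racks' right as the robot sees it; a bystander. Origin: near the middle, underside.
- iron_stand: Black soldering-iron stand, 100 x 70 mm, with a yellow sponge and a slanting wire coil up to about 110 mm tall, loose on the bench to the racks' left as the robot sees it; a bystander. Origin: centre of its underside.

How it is judged:
At the end, for the whole second after the job is handed in: Every piece stands released and at rest in the inspection pocket that mirrors its starting pad (y = +120 mm to -120 mm, +40 to -40, and so on): within 15 mm of the pocket's centre in the rack's x and y, underside within 4 mm of the pocket floor, upright within 0.1 rad (((y of pad_square in the frame of storage_rack between 0.1 and 0.14 m and y of square_block in the frame of inspection_rack between -0.135 and -0.105 m) or (y of pad_square in the frame of storage_rack between 0.02 and 0.06 m and y of square_block in the frame of inspection_rack between -0.055 and -0.025 m) or (y of pad_square in the frame of storage_rack between -0.06 and -0.02 m and y of square_block in the frame of inspection_rack between 0.025 and 0.055 m) or (y of pad_square in the frame of storage_rack between -0.14 and -0.1 m and y of square_block in the frame of inspection_rack between 0.105 and 0.135 m)) and x of square_block in the frame of inspection_rack between -0.015 and 0.015 m and z of square_block in the frame of inspection_rack between 0.006 and 0.014 m and angle between each of square_block, hex_block, stepped_shaft, fork_piece's own z axis and vertical below 0.1 rad and linear speed of each of square_block, hex_block, stepped_shaft, fork_piece below 0.02 m/s and angular speed of each of square_block, hex_block, stepped_shaft, fork_piece below 0.2 rad/s and contact force between each of square_block, hex_block, stepped_shaft, fork_piece and the fingers below 0.1 N and ((y of pad_hex in the frame of storage_rack between 0.1 and 0.14 m and y of hex_block in the frame of inspection_rack between -0.135 and -0.105 m) or (y of pad_hex in the frame of storage_rack between 0.02 and 0.06 m and y of hex_block in the frame of inspection_rack between -0.055 and -0.025 m) or (y of pad_hex in the frame of storage_rack between -0.06 and -0.02 m and y of hex_block in the frame of inspection_rack between 0.025 and 0.055 m) or (y of pad_hex in the frame of storage_rack between -0.14 and -0.1 m and y of hex_block in the frame of inspection_rack between 0.105 and 0.135 m)) and x of hex_block in the frame of inspection_rack between -0.015 and 0.015 m and z of hex_block in the frame of inspection_rack between 0.006 and 0.014 m and ((y of pad_shaft in the frame of storage_rack between 0.1 and 0.14 m and y of stepped_shaft in the frame of inspection_rack between -0.135 and -0.105 m) or (y of pad_shaft in the frame of storage_rack between 0.02 and 0.06 m and y of stepped_shaft in the frame of inspection_rack between -0.055 and -0.025 m) or (y of pad_shaft in the frame of storage_rack between -0.06 and -0.02 m and y of stepped_shaft in the frame of inspection_rack between 0.025 and 0.055 m) or (y of pad_shaft in the frame of storage_rack between -0.14 and -0.1 m and y of stepped_shaft in the frame of inspection_rack between 0.105 and 0.135 m)) and x of stepped_shaft in the frame of inspection_rack between -0.015 and 0.015 m and z of stepped_shaft in the frame of inspection_rack between 0.006 and 0.014 m and ((y of pad_fork in the frame of storage_rack between 0.1 and 0.14 m and y of fork_piece in the frame of inspection_rack between -0.135 and -0.105 m) or (y of pad_fork in the frame of storage_rack between 0.02 and 0.06 m and y of fork_piece in the frame of inspection_rack between -0.055 and -0.025 m) or (y of pad_fork in the frame of storage_rack between -0.06 and -0.02 m and y of fork_piece in the frame of inspection_rack between 0.025 and 0.055 m) or (y of pad_fork in the frame of storage_rack between -0.14 and -0.1 m and y of fork_piece in the frame of inspection_rack between 0.105 and 0.135 m)) and x of fork_piece in the frame of inspection_rack between -0.015 and 0.015 m and z of fork_piece in the frame of inspection_rack between 0.006 and 0.014 m); the robot touches nothing.
It fails at once if the pair of pliers is moved by more than 20 mm (distance of pliers from where it was at the start of the episode above 0.02 m).
It fails at once if the soldering-iron stand is moved by more than 20 mm (distance of iron_stand from where it was at the start of the episode above 0.02 m).
It also fails if it takes over 96 s, if anything falls off the work surface, if the arm or the gripper's body presses on something with over 40 N, if the wrist force passes 120 N, or if a joint passes its speed limit or range.

## Working session

There is one attempt and no reset: what is moved stays moved. The work goes in short steps, Python scripts to look and compute and a tool call to move; the robot and the scene stay as the last step left them, time stands still between calls to the robot, and variables do not carry over. Pictures are saved under pics/ and viewed, at most 14 in all, crops included, and the job is handed in when it is done.

Besides the shell and the picture viewer there is one more tool, called after "Request:" as a command line: name --argument value ..., lists and objects as JSON in quotes. step_arm: Moves the arm, as the interface text tells. Its arguments: {"type":"object","properties":{"rows":{"type":"array","items":{"type":"number"}},"grip_force":{"type":"number"}},"required":["rows"]}

```bash
mkdir -p pics; python3 - <<'E'
from station import r
import cv2,pickle
s=r.observe();print(s['time'],s['eef_pos'],s['orientation'],s['finger_gap'],r.tip_reach)
d={}
for n in ['scene','side','wrist']:
    c=r.camera(n);d[n]=c;cv2.imwrite(f'pics/{n}0.png',c['image'][:,:,::-1])
    print(n,c['mtx'].round(1).tolist(),c['D'],c.get('R'),c.get('t'),c.get('hand_eye'))
d['state']=s
pickle.dump(d,open('c0.pkl','wb'))
E
```

```text
0.0 [ 6.74452548e-01 -4.13426712e-05  1.96685111e-01] [[-1.59959414e-04 -9.99998535e-01 -1.70432855e-03]
 [-9.99999978e-01  1.60192550e-04 -1.36655291e-04]
 [ 1.36928112e-04  1.70430665e-03 -9.99998538e-01]] 0.08740820586359083 0.011
scene [[469.4, 0.0, 312.3], [0.0, 469.4, 236.7], [0.0, 0.0, 1.0]] [-0.09786614  0.          0.          0.          0.        ] [[-0.61174067  0.79105183 -0.00321829]
 [ 0.60270937  0.46344787 -0.64958255]
 [-0.51236195 -0.39931576 -0.76028426]] [ 0.35174801 -0.30735577  1.33004797] None
side [[617.9, 0.0, 318.8], [0.0, 617.9, 236.7], [0.0, 0.0, 1.0]] [-0.04809059  0.          0.          0.          0.        ] [[ 0.8514326  -0.52388893 -0.02455442]
 [-0.32383244 -0.48831654 -0.81035764]
 [ 0.41254707  0.69791643 -0.58542085]] [-0.45941052  0.22865035  1.13590455] None
wrist [[331.6, 0.0, 317.5], [0.0, 331.6, 242.6], [0.0, 0.0, 1.0]] [-0.05825769  0.          0.          0.          0.        ] None None [[ 5.33867181e-04 -9.67892214e-01 -2.51365029e-01  6.73918410e-02]
 [ 9.99999834e-01  4.61938018e-04  3.45158918e-04 -3.71010839e-04]
 [-2.17961566e-04 -2.51365171e-01  9.67892299e-01 -1.86590403e-01]
 [ 0.00000000e+00  0.00000000e+00  0.00000000e+00  1.00000000e+00]]
```

View pics/scene0.png

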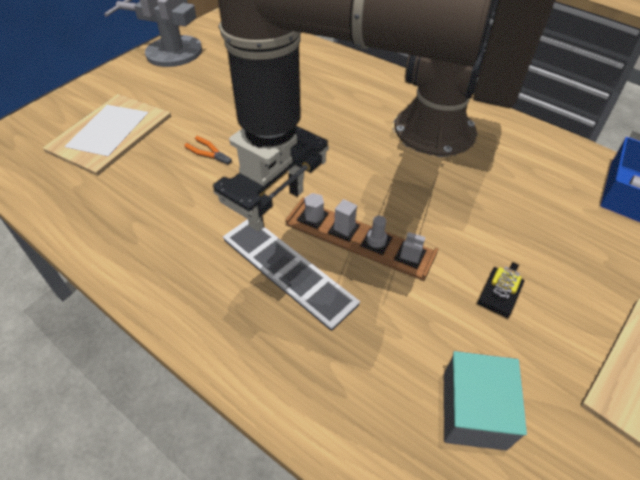

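View pics/wrist0.png

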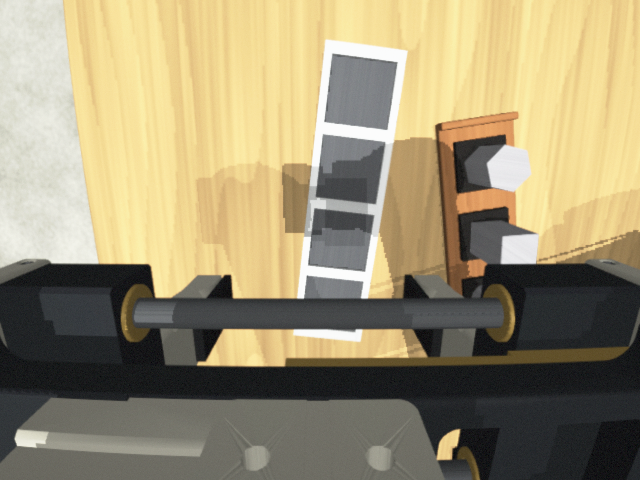

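The wrist view looks along −y (image up is robot's right). The inspection rack is the farther one, x≈330–400 px. The wooden rack is nearer: hex at (505,168), then square at (505,240), with shaft and fork hidden further left. In the scene view, left to right: hex (314,208), square (345,217), shaft (378,232), fork (412,248).

```bash
cat > h.py <<'E'
import numpy as np,cv2
def cloud(c,s=None):
    """world point for each pixel (480x640x3), nan where no depth"""
    v,u=np.mgrid[0:480,0:640]
    n=cv2.undistortPoints(np.stack([u,v],-1).reshape(-1,1,2).astype(np.float64),c['mtx'],c['D']).reshape(480,640,2)
    z=c['depth'].astype(float).copy();z[z==0]=np.nan
    P=np.dstack([n[...,0]*z,n[...,1]*z,z])
    if 'R' in c and c.get('R') is not None: return (P-np.ravel(c['t']))@c['R']
    H=c['hand_eye'];return (P@H[:3,:3].T+H[:3,3])@np.array(s['orientation']).T+s['eef_pos']
def pix(c,pts,z,s=None):
    """pixels -> world on plane z"""
    n=cv2.undistortPoints(np.array(pts,float).reshape(-1,1,2),c['mtx'],c['D']).reshape(-1,2)
    d=np.c_[n,np.ones(len(n))]
    if c.get('R') is not None: d=d@c['R'];o=-c['R'].T@np.ravel(c['t'])
    else:
        R=np.array(s['orientation']);H=c['hand_eye'];d=d@H[:3,:3].T@R.T;o=R@H[:3,3]+s['eef_pos']
    return o+d*((z-o[2])/d[:,2])[:,None]
E
python3 - <<'E'
import pickle,numpy as np,cv2
from h import *
d=pickle.load(open('c0.pkl','rb'))
for n in ['scene','side','wrist']:
    P=cloud(d[n],d['state'])
    for a,b in [(-.01,.004),(.008,.014),(.018,.022),(.062,.066),(.068,.072),(.084,.092)]:
        m=(P[...,2]>a)&(P[...,2]<b)&(P[...,0]>.35)&(P[...,0]<.85)&(abs(P[...,1])<.25)
        print(n,a,b,m.sum(),np.nanmedian(P[m],0).round(4) if m.any() else '')
im=np.vstack([cv2.resize(d['scene']['image'][180:330,210:450],(800,500),interpolation=cv2.INTER_CUBIC)])
cv2.imwrite('pics/scenecrop.png',im[:,:,::-1])
E
```

```text
scene -0.01 0.004 29824 [0.714  0.0596 0.0008]
scene 0.008 0.014 4745 [0.6294 0.0302 0.0114]
scene 0.018 0.022 1203 [0.5036 0.0505 0.0199]
scene 0.062 0.066 218 [0.4699 0.169  0.0645]
scene 0.068 0.072 209 [ 0.4922 -0.0542  0.0707]
scene 0.084 0.092 340 [0.4779 0.0302 0.0881]
side -0.01 0.004 22665 [ 5.773e-01 -9.060e-02  1.000e-04]
side 0.008 0.014 3286 [ 0.6226 -0.0229  0.011 ]
side 0.018 0.022 848 [4.762e-01 2.000e-04 1.980e-02]
side 0.062 0.066 198 [0.4665 0.1564 0.0641]
side 0.068 0.072 248 [ 0.4869 -0.0541  0.0701]
side 0.084 0.092 274 [0.4742 0.0257 0.0876]
wrist -0.01 0.004 95781 [ 6.478e-01 -1.089e-01 -6.000e-04]
wrist 0.008 0.014 17435 [ 0.6267 -0.0412  0.0099]
wrist 0.018 0.022 2752 [ 0.5025 -0.0404  0.0197]
wrist 0.062 0.066 192 [5.013e-01 5.000e-04 6.400e-02]
wrist 0.068 0.072 1606 [ 0.4945 -0.0577  0.0695]
wrist 0.084 0.092 1124 [0.4835 0.0149 0.0874]
```

View pics/side0.png

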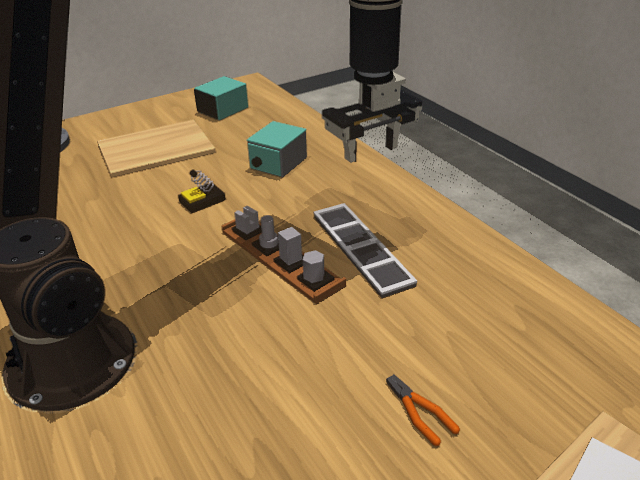

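View pics/scenecrop.png

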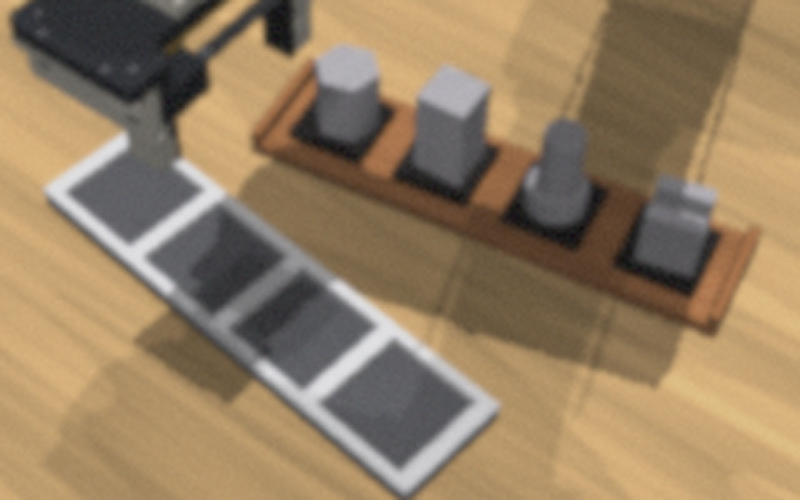

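The side and scene crops agree. From the robot's left, the order is fork, shaft, square, hex; the pocket row is the farther rack. I'll move up for a wrist view of both rows.

Request:
step_arm --rows '[-95, 100, 103, 0, 0, 0, -1, -95, 100, 103, 0, 0, 0, -1, -95, 100, 103, 0, 0, 0, -1, -95, 100, 103, 0, 0, 0, -1, -95, 100, 103, 0, 0, 0, -1, -95, 100, 103, 0, 0, 0, -1, -95, 100, 103, 0, 0, 0, -1, -95, 100, 103, 0, 0, 0, -1]' --grip_force 35

```text
time: 0.82
eef_pos: [0.5798, 0.0995, 0.2993]
orientation: [[-0.0, -1.0, -0.002], [-1.0, 0.0, -0.001], [0.001, 0.002, -1.0]]
ft_force: [-0.1, 0.6, -0.7]
finger_gap: 0.0877
gripper_force: 0.0
```

```bash
python3 - <<'E'
from station import r
import cv2,pickle
s=r.observe();print(s['time'],s['eef_pos'],s['orientation'])
c=r.camera('wrist');pickle.dump((s,c),open('c1.pkl','wb'))
cv2.imwrite('pics/wrist1.png',cv2.resize(c['image'][:300],None,fx=1.25,fy=1.25,interpolation=cv2.INTER_CUBIC)[:,:,::-1])
E
```

```text
0.8167 [0.57977381 0.09946252 0.2992506 ] [[-3.15012140e-04 -9.99997882e-01 -2.03404169e-03]
 [-9.99999697e-01  3.16459196e-04 -7.11136490e-04]
 [ 7.11778675e-04  2.03381706e-03 -9.99997678e-01]]
```

View pics/wrist1.png

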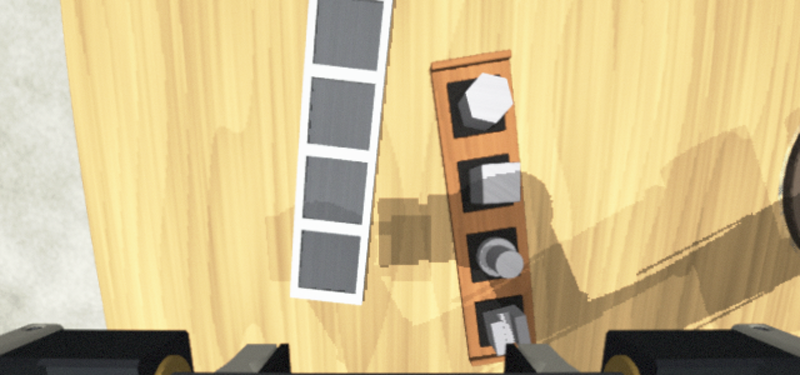

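All four pieces, all pads and nearly all of the pocket row are visible (displayed ×1.25): hex (488,100), square (497,185), shaft (503,260), fork (505,330); pockets (348,35), (342,112), (335,190), (330,262). Next I fit the poses from depth.

```bash
cat > fit.py <<'E'
import pickle,sys
from h import *
s,c=pickle.load(open('c1.pkl','rb'));c0=pickle.load(open('c0.pkl','rb'))
views={'w1':(c,s),'w0':(c0['wrist'],c0['state']),'scene':(c0['scene'],None),'side':(c0['side'],None)}
tops={'hex':(.488,.100),'sq':(0,0),'sh':(0,0),'fork':(0,0)}
seed={'hex':((488,100),.07),'sq':((508,180),.088),'sh':((509,262),.086),'fork':((505,330),.064)}
seed={k:(pix(c,[np.array(p)/1.25],z,s)[0],z) for k,(p,z) in seed.items()}
for v,(cc,ss) in views.items():
    P=cloud(cc,ss)
    for k,(q,z) in seed.items():
        m=(abs(P[...,2]-z)<.003)&(np.hypot(P[...,0]-q[0],P[...,1]-q[1])<.035)
        if m.sum()<20: continue
        p=(P[m][:,:2]*1e3).astype(np.float32);(x,y),(w,h),a=cv2.minAreaRect(p)
        print(v,k,m.sum(),'z',P[m][:,2].mean().round(4),'centre',round(x,1),round(y,1),'size',round(w,1),round(h,1),'ang',round(a,1),'encl circle',np.round(cv2.minEnclosingCircle(p)[0],1),round(cv2.minEnclosingCircle(p)[1],1))
    # inspection pockets: dark grey at z~.010
    hsv=cv2.cvtColor(cc['image'],cv2.COLOR_RGB2HSV)
    m=(hsv[...,1]<60)&(hsv[...,2]<130)&(P[...,2]>.005)&(P[...,2]<.016)&(P[...,0]>.55)&(P[...,0]<.72)&(abs(P[...,1])<.25)
    n,l,st,_=cv2.connectedComponentsWithStats(cv2.morphologyEx(m.astype(np.uint8),cv2.MORPH_OPEN,np.ones((3,3))))
    for i in range(1,n):
        if st[i,4]<200: continue
        p=(P[l==i][:,:2]*1e3).astype(np.float32);(x,y),(w,h),a=cv2.minAreaRect(p)
        print(v,'pocket',st[i,4],'z',np.nanmean(P[l==i][:,2]).round(4),round(x,1),round(y,1),'size',round(w,1),round(h,1),round(a,1))
    # storage: brown
    m=(hsv[...,1]>110)&(P[...,2]>.008)&(P[...,2]<.03)&(P[...,0]>.40)&(P[...,0]<.56)&(abs(P[...,1])<.3)
    if m.sum()>50: print(v,'wood',cv2.minAreaRect((P[m][:,:2]*1e3).astype(np.float32)))
E
python3 fit.py
```

```text
w1 hex 1072 z 0.0696 centre 494.2 -58.6 size 40.3 44.6 ang 78.6 encl circle [493.7 -58.8] 22.9
w1 sq 985 z 0.0875 centre 483.1 19.5 size 36.1 36.7 ang 4.6 encl circle [482.2  19.3] 24.9
w1 sh 384 z 0.0854 centre 470.0 96.1 size 26.7 26.3 ang 59.1 encl circle [469.9  96.2] 13.9
w1 fork 443 z 0.0635 centre 456.5 176.9 size 37.8 37.9 ang 16.0 encl circle [456.5 177.7] 26.0
w1 pocket 562 z 0.0094 652.4 48.5 size 20.1 64.9 83.3
w1 pocket 2002 z 0.0095 659.2 106.2 size 65.6 65.8 83.5
w1 wood ((476.09063720703125, 56.87836456298828), (84.80203247070312, 340.4176940917969), 9.583282470703125)
w0 hex 1552 z 0.0694 centre 494.0 -58.6 size 39.7 45.7 ang 79.2 encl circle [493.7 -58.9] 23.2
w0 sq 1098 z 0.0874 centre 483.0 16.1 size 36.8 30.4 ang 4.3 encl circle [483.2  15.5] 22.7
w0 pocket 2565 z 0.0094 639.3 -52.0 size 64.3 68.5 83.5
w0 pocket 1950 z 0.0094 647.0 14.1 size 43.3 68.5 83.9
w0 pocket 224 z 0.0094 681.1 85.1 size 17.1 26.7 0.1
w0 wood ((488.1168518066406, -10.495880126953125), (84.981689453125, 202.9528045654297), 9.251522064208984)
scene hex 210 z 0.0706 centre 493.1 -58.1 size 46
[... 689 characters left out ...]
 z 0.0701 centre 491.9 -57.0 size 49.4 41.1 ang 46.9 encl circle [492. -57.] 24.8
side sq 183 z 0.088 centre 479.5 20.2 size 38.6 40.1 ang 1.9 encl circle [480.5  19. ] 25.9
side sh 80 z 0.086 centre 466.9 95.9 size 28.6 27.5 ang 43.7 encl circle [466.7  96.3] 15.1
side fork 126 z 0.0643 centre 454.7 175.3 size 41.4 39.8 ang 13.0 encl circle [452.9 174.9] 26.8
side pocket 421 z 0.0103 659.1 109.6 size 71.3 66.9 83.3
side pocket 468 z 0.0106 647.5 30.4 size 71.6 71.8 83.9
side pocket 535 z 0.0104 639.3 -48.5 size 72.2 71.3 81.0
side pocket 623 z 0.0102 631.6 -128.4 size 67.0 65.9 82.9
side wood ((471.8586730957031, 58.286231994628906), (86.88753509521484, 347.2545471191406), 9.66728401184082)
```

```bash
python3 - <<'E'
import pickle
from h import *
c0=pickle.load(open('c0.pkl','rb'))
for v in ['scene','side']:
    P=cloud(c0[v])
    m=(P[...,2]>.012)&(P[...,2]<.13)&(P[...,0]>.3)&(P[...,0]<.7)&(P[...,1]>.22)&(P[...,1]<.45)
    q=P[m];print(v,m.sum(),np.percentile(q,[2,98],axis=0).round(3).tolist())
    q=q[q[:,2]>.06];print('tall',len(q),np.percentile(q,[2,98],axis=0).round(3).tolist())
E
```

```text
scene 3930 [[0.387, 0.228, 0.017], [0.698, 0.448, 0.093]]
tall 2297 [[0.413, 0.365, 0.065], [0.699, 0.449, 0.093]]
side 2456 [[0.376, 0.339, 0.014], [0.694, 0.446, 0.093]]
tall 992 [[0.406, 0.36, 0.061], [0.697, 0.447, 0.094]]
```

Request:
step_arm --rows '[-30, 20, -35, 0, 0, 0.1, -1, -60, 40, -70, 0, 0, 0.2, -1, -90, 58, -105, 0, 0, 0.272, -1, -110, 70, -140, 0, 0, 0.272, -1, -123, 77, -165, 0, 0, 0.272, -1, -123, 77, -180, 0, 0, 0.272, -1, -123, 77, -180, 0, 0, 0.272, -1, -123, 77, -180, 0, 0, 0.272, -1]'

```text
time: 1.53
eef_pos: [0.4566, 0.1759, 0.1195]
orientation: [[0.269, -0.963, -0.003], [-0.963, -0.269, -0.003], [0.002, 0.003, -1.0]]
ft_force: [0.1, -0.2, 1.5]
finger_gap: 0.0874
gripper_force: 0.0
```

The stand begins at about y=0.31, so it is clear of the gripper. Going down on the fork.

Request:
step_arm --rows '[0, 1, -25, 0, 0, 0, -1, 0, 1, -50, 0, 0, 0, -1, 0, 1, -67, 0, 0, 0, -1, 0, 1, -76, 0, 0, 0, -1, 0, 1, -76, 0, 0, 0, -1, 0, 1, -76, 0, 0, 0, 1, 0, 1, -76, 0, 0, 0, 1, 0, 1, -76, 0, 0, 0, 1]'

```text
time: 2.2
eef_pos: [0.4581, 0.1786, 0.046]
orientation: [[0.269, -0.963, 0.002], [-0.963, -0.269, 0.001], [-0.001, -0.002, -1.0]]
ft_force: [-0.4, -0.2, -0.3]
finger_gap: 0.0724
gripper_force: 0.0
```

Request:
step_arm --rows '[0, 0, 0, 0, 0, 0, 1, 0, 0, 0, 0, 0, 0, 1, 0, 0, 0, 0, 0, 0, 1, 0, 0, 0, 0, 0, 0, 1, 0, 0, 0, 0, 0, 0, 1, 0, 0, 0, 0, 0, 0, 1, 0, 0, 0, 0, 0, 0, 1, 0, 0, 0, 0, 0, 0, 1]'

```text
time: 2.87
eef_pos: [0.457, 0.178, 0.0446]
orientation: [[0.269, -0.963, -0.0], [-0.963, -0.269, -0.0], [0.0, 0.0, -1.0]]
ft_force: [-1.0, 0.3, -0.1]
finger_gap: 0.0201
gripper_force: 0.0
```

The gap of 20 mm with no force is below the fork's 38 mm, so I'll look before anything else.

```bash
python3 - <<'E'
from station import r
import cv2,pickle
s=r.observe();print(s['time'],s['eef_pos'],s['finger_gap'],s['gripper_force'])
a=r.camera('scene')['image'][160:310,290:490];b=r.camera('side')['image'][160:310,180:380]
im=cv2.hconcat([cv2.resize(x,(400,300),interpolation=cv2.INTER_CUBIC) for x in (a,b)])
cv2.imwrite('pics/g1.png',im[:,:,::-1])
E
```

```text
2.8667 [0.45696458 0.17798816 0.04463819] 0.020125538710579354 0.0
```

View pics/g1.png

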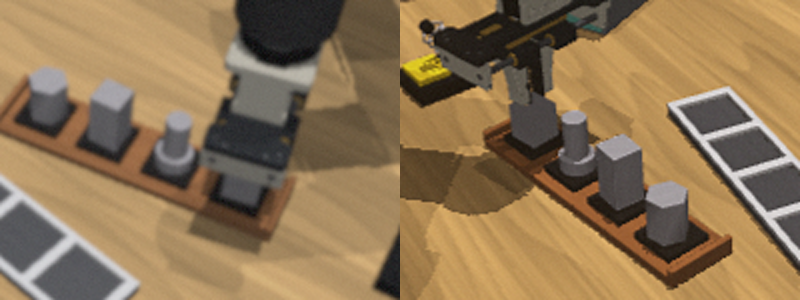

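```bash
python3 - <<'E'
from station import r
import cv2,pickle
from h import *
s=r.observe();d={n:r.camera(n) for n in ['scene','side','wrist']};pickle.dump((s,d),open('c2.pkl','wb'))
a=d['scene']['image'][190:270,370:450];b=d['side']['image'][165:245,205:285];w=d['wrist']['image'][200:400,220:420]
im=cv2.hconcat([cv2.resize(x,(266,400),interpolation=cv2.INTER_CUBIC) if 0 else cv2.resize(x,(266,266),interpolation=cv2.INTER_CUBIC) for x in (a,b,w)])
cv2.imwrite('pics/g2.png',im[:,:,::-1])
for v in ['scene','side']:
    P=cloud(d[v])
    for lo,hi in [(.03,.05),(.05,.061),(.061,.068),(.068,.085),(.085,.1)]:
        m=(P[...,2]>lo)&(P[...,2]<hi)&(abs(P[...,0]-.457)<.09)&(abs(P[...,1]-.178)<.05)
        q=P[m]
        if len(q): print(v,lo,len(q),'x',np.percentile(q[:,0],[2,50,98]).round(3),'y',np.percentile(q[:,1],[2,50,98]).round(3))
E
```

```text
scene 0.03 117 x [0.468 0.475 0.48 ] y [0.164 0.182 0.199]
scene 0.05 45 x [0.47  0.475 0.48 ] y [0.163 0.182 0.2  ]
side 0.03 181 x [0.431 0.447 0.476] y [0.153 0.165 0.191]
side 0.05 112 x [0.431 0.453 0.476] y [0.154 0.169 0.195]
side 0.061 105 x [0.433 0.446 0.476] y [0.155 0.172 0.191]
side 0.068 67 x [0.434 0.456 0.475] y [0.163 0.172 0.184]
side 0.085 111 x [0.433 0.451 0.476] y [0.162 0.172 0.182]
```

View pics/g2.png

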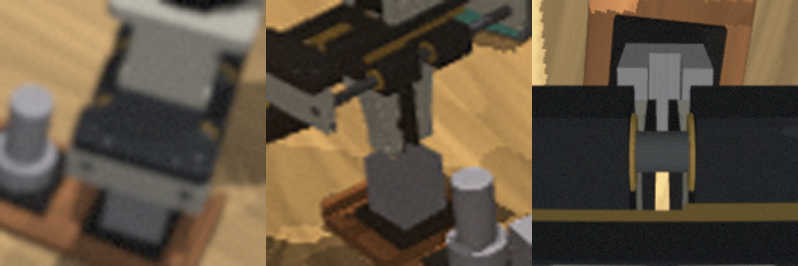

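```bash
python3 - <<'E'
import pickle
from h import *
s,d=pickle.load(open('c2.pkl','rb'))
P=cloud(d['wrist'],s)*1e3
for v in (228,236,244,252,258,262):
    print(v,[tuple(P[v,u].round().astype(int)) if np.isfinite(P[v,u,0]) else None for u in range(276,364,8)])
P=cloud(d['side'])*1e3
print('side col profiles')
Q=P.reshape(-1,3);m=(abs(Q[:,0]-457)<100)&(abs(Q[:,1]-178)<60)&(Q[:,2]>25)
h,e=np.histogram(Q[m][:,2],bins=np.arange(25,150,5))
for a,n in zip(e,h):
    q=Q[m&(Q[:,2]>=a)&(Q[:,2]<a+5)]
    if n: print(int(a),n,'x',q[:,0].min().round(),q[:,0].max().round(),'y',q[:,1].min().round(),q[:,1].max().round())
E
```

```text
228 [(np.int64(490), np.int64(166), np.int64(12)), (np.int64(484), np.int64(163), np.int64(19)), (np.int64(479), np.int64(161), np.int64(20)), (np.int64(474), np.int64(159), np.int64(21)), (np.int64(469), np.int64(158), np.int64(20)), (np.int64(464), np.int64(157), np.int64(21)), (np.int64(459), np.int64(155), np.int64(20)), (np.int64(454), np.int64(154), np.int64(20)), (np.int64(449), np.int64(153), np.int64(19)), (np.int64(444), np.int64(151), np.int64(20)), (np.int64(439), np.int64(150), np.int64(20))]
236 [(np.int64(488), np.int64(171), np.int64(11)), (np.int64(483), np.int64(168), np.int64(19)), (np.int64(478), np.int64(164), np.int64(30)), (np.int64(473), np.int64(162), np.int64(31)), (np.int64(468), np.int64(161), np.int64(30)), (np.int64(463), np.int64(160), np.int64(30)), (np.int64(459), np.int64(158), np.int64(30)), (np.int64(454), np.int64(157), np.int64(30)), (np.int64(449), np.int64(156), np.int64(28)), (np.int64(444), np.int64(154), np.int64(30)), (np.int64(437), np.int64(155), np.int64(19))]
244 [(np.int64(487), np.int64(176), np.int64(13)), (np.int64(482), np.int64(17
[... 2106 characters left out ...]
y 153.0 188.0
45 41 x 431.0 477.0 y 151.0 196.0
50 49 x 431.0 477.0 y 153.0 200.0
55 52 x 431.0 479.0 y 153.0 194.0
60 86 x 432.0 478.0 y 154.0 199.0
65 33 x 431.0 474.0 y 153.0 190.0
70 3 x 452.0 462.0 y 169.0 183.0
75 25 x 436.0 476.0 y 163.0 182.0
80 36 x 433.0 477.0 y 163.0 185.0
85 41 x 433.0 476.0 y 161.0 183.0
90 36 x 432.0 479.0 y 164.0 183.0
95 34 x 433.0 476.0 y 162.0 180.0
100 41 x 432.0 479.0 y 160.0 185.0
105 34 x 432.0 479.0 y 160.0 186.0
110 43 x 430.0 478.0 y 161.0 182.0
115 41 x 429.0 480.0 y 159.0 178.0
120 26 x 431.0 480.0 y 161.0 176.0
125 15 x 428.0 481.0 y 158.0 177.0
130 3 x 432.0 474.0 y 160.0 170.0
135 10 x 374.0 535.0 y 149.0 200.0
140 77 x 362.0 548.0 y 118.0 215.0
```

Depth shows the fingertips at z≈0.075, not the 0.034 that the reported TCP implies. I'll check whether the same discrepancy was there at the start.

```bash
python3 - <<'E'
import pickle
from h import *
c0=pickle.load(open('c0.pkl','rb'));s2,d2=pickle.load(open('c2.pkl','rb'))
from station import r
print(r.tip_reach,r.observe()['eef_pos'])
for nm,d,s in [('start',c0,c0['state']),('now',d2,s2)]:
  e=np.array(s['eef_pos'])*1e3;print(nm,e.round(1))
  for v in ['scene','side']:
    Q=cloud(d[v]).reshape(-1,3)*1e3
    q=Q[(abs(Q[:,0]-e[0])<110)&(abs(Q[:,1]-e[1])<25)&(Q[:,2]>70)&(Q[:,2]<330)]
    print(v,'lowest',np.sort(q[:,2])[:8].round(),[(int(a),len(t),int(t[:,0].min()),int(t[:,0].max()),int(t[:,1].min()),int(t[:,1].max())) for a in range(70,330,10) for t in [q[(q[:,2]>=a)&(q[:,2]<a+10)]] if len(t)>4])
E
```

```text
0.011 [0.45697763 0.17798648 0.04465229]
start [674.5  -0.  196.7]
scene lowest [227. 227. 227. 227. 227. 228. 228. 228.] [(220, 20, 616, 733, -9, 10), (230, 113, 614, 734, -10, 12), (240, 115, 613, 735, -10, 13), (250, 72, 614, 735, -4, 12), (260, 49, 612, 631, -9, 12), (270, 50, 610, 631, -10, 12), (280, 24, 623, 628, -4, 9), (290, 89, 624, 764, -24, 24), (300, 93, 625, 764, -24, 24), (310, 237, 597, 770, -22, 24), (320, 136, 606, 772, -23, 24)]
side lowest [225. 226. 226. 227. 227. 227. 227. 227.] [(220, 25, 613, 732, -11, 12), (230, 106, 611, 733, -12, 13), (240, 103, 611, 732, -15, 11), (250, 103, 609, 733, -13, 12), (260, 109, 608, 736, -13, 12), (270, 109, 606, 740, -13, 13), (280, 34, 609, 736, -14, 12), (290, 81, 582, 726, -24, 22), (300, 119, 582, 757, -24, 24), (310, 138, 577, 754, -25, 24), (320, 221, 574, 738, -24, 24)]
now [456.9 178.   44.6]
scene lowest [139. 141. 141. 141. 141. 142. 142. 142.] [(140, 72, 367, 553, 165, 202), (150, 70, 435, 552, 153, 202), (160, 97, 427, 558, 153, 202), (170, 61, 549, 558, 165, 201), (180, 494, 378, 559, 160, 202), (190, 81, 462, 511,
[... 581 characters left out ...]
159, 185), (110, 84, 429, 479, 158, 182), (120, 41, 428, 481, 157, 176), (130, 11, 416, 535, 156, 199), (140, 97, 360, 551, 152, 200), (150, 161, 361, 548, 153, 201), (160, 215, 355, 556, 152, 194), (170, 245, 354, 556, 153, 199), (180, 501, 355, 555, 152, 201), (190, 130, 432, 508, 153, 196), (200, 154, 431, 509, 152, 198), (210, 138, 433, 508, 153, 200), (220, 39, 431, 453, 154, 193), (230, 34, 421, 511, 153, 185), (240, 118, 416, 509, 153, 197), (250, 57, 421, 485, 153, 189), (260, 10, 410, 492, 153, 179), (270, 40, 409, 495, 153, 192), (280, 44, 409, 497, 153, 187), (290, 45, 410, 422, 153, 191), (300, 52, 409, 497, 153, 192), (310, 46, 409, 492, 153, 191), (320, 50, 408, 494, 153, 191)]
```

The offset is the same in both cameras and at both poses: the real fingertips are 30 mm above the reported TCP, where the stated figure is 11 mm ahead of it. Lateral position agrees. I'll use tip z = reported z + 30 mm, reopen, then go down properly.

Request:
step_arm --rows '[0, 0, 3, 0, 0, 0, -1, 0, 0, 3, 0, 0, 0, -1, 0, 0, 3, 0, 0, 0, -1, 0, 0, 3, 0, 0, 0, -1, 0, 0, 3, 0, 0, 0, -1, 0, 0, 3, 0, 0, 0, -1, 0, 0, 3, 0, 0, 0, -1, 0, 0, 3, 0, 0, 0, -1]'

```text
time: 3.78
eef_pos: [0.457, 0.178, 0.0476]
orientation: [[0.269, -0.963, -0.0], [-0.963, -0.269, -0.0], [0.0, 0.0, -1.0]]
ft_force: [0.3, -0.6, 0.9]
finger_gap: 0.0498
gripper_force: 0.0
```

Request:
step_arm --rows '[0, 0, 0, 0, 0, 0, -1, 0, 0, 0, 0, 0, 0, -1, 0, 0, 0, 0, 0, 0, -1, 0, 0, 0, 0, 0, 0, -1, 0, 0, -15, 0, 0, 0, -1, 0, 0, -30, 0, 0, 0, -1, 0, 0, -40, 0, 0, 0, -1, 0, 0, -45, 0, 0, 0, -1]'

```text
time: 4.45
eef_pos: [0.4564, 0.1775, 0.0015]
orientation: [[0.268, -0.963, -0.001], [-0.963, -0.268, -0.001], [0.001, 0.002, -1.0]]
ft_force: [-0.3, 0.0, 0.9]
finger_gap: 0.0875
gripper_force: 0.0
```

Request:
step_arm --rows '[0, 0, 0, 0, 0, 0, 1, 0, 0, 0, 0, 0, 0, 1, 0, 0, 0, 0, 0, 0, 1, 0, 0, 0, 0, 0, 0, 1, 0, 0, 0, 0, 0, 0, 1, 0, 0, 0, 0, 0, 0, 1, 0, 0, 0, 0, 0, 0, 1, 0, 0, 0, 0, 0, 0, 1]'

```text
time: 5.12
eef_pos: [0.457, 0.178, 0.0029]
orientation: [[0.269, -0.963, 0.0], [-0.963, -0.269, 0.0], [-0.0, -0.0, -1.0]]
ft_force: [0.2, 1.5, 1.1]
finger_gap: 0.0398
gripper_force: 1.7
```

Request:
step_arm --rows '[0, 0, 0, 0, 0, 0, 1, 0, 0, 0, 0, 0, 0, 1, 0, 0, 0, 0, 0, 0, 1, 0, 0, 10, 0, 0, 0, 1, 0, 0, 35, 0, 0, 0, 1, 0, 0, 65, 0, 0, 0, 1, 0, 0, 90, 0, 0, 0, 1, 0, 0, 95, 0, 0, 0, 1]'

```text
time: 5.78
eef_pos: [0.4589, 0.1793, 0.1013]
orientation: [[0.269, -0.963, 0.005], [-0.963, -0.269, 0.003], [-0.002, -0.005, -1.0]]
ft_force: [0.7, 1.0, -4.2]
finger_gap: 0.0382
gripper_force: 35.0
```

Request:
step_arm --rows '[12, -22, 5, 0, 0, -0.05, 1, 30, -54, 5, 0, 0, -0.1, 1, 48, -86, 5, 0, 0, -0.15, 1, 66, -118, 5, 0, 0, -0.2, 1, 84, -150, 5, 0, 0, -0.25, 1, 102, -182, 5, 0, 0, -0.27, 1, 120, -214, 5, 0, 0, -0.27, 1, 138, -246, 5, 0, 0, -0.27, 1]'

```text
time: 6.45
eef_pos: [0.5948, -0.0697, 0.101]
orientation: [[0.001, -1.0, -0.002], [-1.0, -0.001, 0.0], [-0.0, 0.002, -1.0]]
ft_force: [0.2, 1.5, -2.8]
finger_gap: 0.0379
gripper_force: 35.0
```

Request:
step_arm --rows '[18, -32, 0, 0, 0, 0, 1, 30, -55, -10, 0, 0, 0, 1, 35, -63, -30, 0, 0, 0, 1, 35, -63, -50, 0, 0, 0, 1, 35, -63, -70, 0, 0, 0, 1, 35, -63, -80, 0, 0, 0, 1, 35, -63, -80, 0, 0, 0, 1, 35, -63, -80, 0, 0, 0, 1]'

```text
time: 7.12
eef_pos: [0.6294, -0.131, 0.0219]
orientation: [[0.002, -1.0, -0.002], [-1.0, -0.002, -0.0], [0.0, 0.002, -1.0]]
ft_force: [0.3, 0.1, -1.9]
finger_gap: 0.0379
gripper_force: 35.0
```

Request:
step_arm --rows '[0, 0, -12, 0, 0, 0, 1, 0, 0, -20, 0, 0, 0, 1, 0, 0, -25, 0, 0, 0, 1, 0, 0, -27, 0, 0, 0, 1, 0, 0, -28, 0, 0, 0, 1, 0, 0, -29, 0, 0, 0, 1, 0, 0, -29, 0, 0, 0, 1, 0, 0, -29, 0, 0, 0, 1]'

```text
time: 7.78
eef_pos: [0.6302, -0.131, -0.006]
orientation: [[0.002, -1.0, 0.001], [-1.0, -0.002, -0.0], [0.0, -0.001, -1.0]]
ft_force: [0.4, -0.1, -4.1]
finger_gap: 0.0375
gripper_force: 35.0
```

Request:
step_arm --rows '[0, 0, -1, 0, 0, 0, 1, 0, 0, -1, 0, 0, 0, 1, 0, 0, -1, 0, 0, 0, 1, 0, 0, -1, 0, 0, 0, -1, 0, 0, -1, 0, 0, 0, -1, 0, 0, -1, 0, 0, 0, -1, 0, 0, -1, 0, 0, 0, -1, 0, 0, -1, 0, 0, 0, -1]'

```text
time: 8.45
eef_pos: [0.6302, -0.131, -0.0071]
orientation: [[0.002, -1.0, 0.0], [-1.0, -0.002, -0.0], [0.0, -0.0, -1.0]]
ft_force: [0.6, 0.3, 0.8]
finger_gap: 0.0656
gripper_force: 0.0
```

Request:
step_arm --rows '[0, 0, 0, 0, 0, 0, -1, 0, 0, 0, 0, 0, 0, -1, 0, 0, 0, 0, 0, 0, -1, 0, 0, 0, 0, 0, 0, -1, 0, 0, 15, 0, 0, 0, -1, 0, 0, 45, 0, 0, 0, -1, 0, 0, 80, 0, 0, 0, -1, 0, 0, 105, 0, 0, 0, -1]'

```text
time: 9.12
eef_pos: [0.6306, -0.1312, 0.1002]
orientation: [[0.002, -1.0, 0.001], [-1.0, -0.002, -0.001], [0.001, -0.001, -1.0]]
ft_force: [0.8, -0.9, 0.5]
finger_gap: 0.0876
gripper_force: 0.0
```

```bash
cat > look.py <<'E'
import sys,pickle
from station import r
from h import *
s=r.observe();d={n:r.camera(n) for n in ['scene','side','wrist']}
o=np.array([649.2-.12*40,27.1-.993*40]);o=np.array([644.3,-12.6]);ang=-0.12
R=np.array([[np.cos(ang),-np.sin(ang)],[np.sin(ang),np.cos(ang)]])
for v,c in d.items():
    P=cloud(c,s)*1e3
    for k,z,py in [('fork',54,-120),('shaft',76,-40),('square',78,40),('hex',60,120)]:
        q=o+R@[0,py]
        m=(abs(P[...,2]-z)<3.5)&(np.hypot(P[...,0]-q[0],P[...,1]-q[1])<38)
        if m.sum()<40: continue
        (x,y),(w,h),a=cv2.minAreaRect(P[m][:,:2].astype(np.float32))
        print(v,k,m.sum(),'z',P[m][:,2].mean().round(1),'xy',round(x),round(y),'size',round(w),round(h),'rack dx,dy',(R.T@(np.array([x,y])-q)).round(1))
if len(sys.argv)>1:
    a=d['scene']['image'][180:330,210:450];b=d['side']['image'][180:330,200:440]
    cv2.imwrite(sys.argv[1],cv2.vconcat([cv2.resize(x,(480,300),interpolation=cv2.INTER_CUBIC) for x in (a,b)])[:,:,::-1])
E
python3 look.py pics/p1.png
```

```text
scene fork 178 z 54.6 xy 631 -131 size 41 40 rack dx,dy [0.6 0.7]
side fork 173 z 53.5 xy 628 -130 size 41 44 rack dx,dy [-2.5  1.4]
wrist fork 889 z 51.1 xy 627 -131 size 38 38 rack dx,dy [-2.8  0. ]
```

View pics/p1.png

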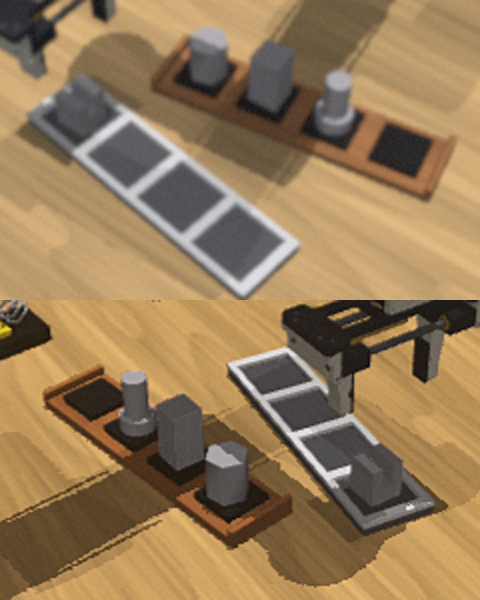

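The fork stands in the rightmost pocket, at (80,108) in the upper view and (375,480) in the lower, and depth puts it within 3 mm of the centre. Next is the shaft.

Request:
step_arm --rows '[-20, 28, 5, 0, 0, 0.05, -1, -42, 60, 5, 0, 0, 0.1, -1, -64, 92, 5, 0, 0, 0.15, -1, -86, 124, 5, 0, 0, 0.17, -1, -108, 156, 5, 0, 0, 0.17, -1, -130, 188, 5, 0, 0, 0.17, -1, -150, 215, 5, 0, 0, 0.17, -1, -160, 228, 5, 0, 0, 0.17, -1]'

```text
time: 9.93
eef_pos: [0.4673, 0.0986, 0.1018]
orientation: [[0.172, -0.985, -0.002], [-0.985, -0.172, -0.0], [-0.0, 0.002, -1.0]]
ft_force: [0.7, 0.3, 0.6]
finger_gap: 0.0875
gripper_force: 0.0
```

Request:
step_arm --rows '[0, 0, -15, 0, 0, 0, -1, 0, 0, -45, 0, 0, 0, -1, 0, 0, -70, 0, 0, 0, -1, 0, 0, -85, 0, 0, 0, -1, 0, 0, -85, 0, 0, 0, -1, 0, 0, -85, 0, 0, 0, -1, 0, 0, -85, 0, 0, 0, -1, 0, 0, -85, 0, 0, 0, -1]'

```text
time: 10.6
eef_pos: [0.4707, 0.0973, 0.0186]
orientation: [[0.171, -0.985, 0.001], [-0.985, -0.171, 0.001], [-0.001, -0.001, -1.0]]
ft_force: [0.1, 0.2, 0.4]
finger_gap: 0.0872
gripper_force: 0.0
```

Request:
step_arm --rows '[0, -1, -2, 0, 0, 0, 1, 0, -1, -2, 0, 0, 0, 1, 0, -1, -2, 0, 0, 0, 1, 0, -1, -2, 0, 0, 0, 1, 0, -1, -2, 0, 0, 0, 1, 0, -1, -2, 0, 0, 0, 1, 0, -1, -2, 0, 0, 0, 1, 0, -1, -2, 0, 0, 0, 1]'

```text
time: 11.27
eef_pos: [0.47, 0.096, 0.0157]
orientation: [[0.171, -0.985, -0.0], [-0.985, -0.171, -0.0], [0.0, 0.0, -1.0]]
ft_force: [0.4, 0.2, 0.2]
finger_gap: 0.0399
gripper_force: 0.0
```

Request:
step_arm --rows '[0, 0, 0, 0, 0, 0, 1, 0, 0, 0, 0, 0, 0, 1, 0, 0, 0, 0, 0, 0, 1, 0, 0, 0, 0, 0, 0, 1, 0, 0, 0, 0, 0, 0, 1, 0, 0, 0, 0, 0, 0, 1, 0, 0, 0, 0, 0, 0, 1, 0, 0, 0, 0, 0, 0, 1]'

```text
time: 11.93
eef_pos: [0.4699, 0.0959, 0.0156]
orientation: [[0.171, -0.985, -0.0], [-0.985, -0.171, -0.0], [0.0, 0.0, -1.0]]
ft_force: [-2.2, 0.7, 0.3]
finger_gap: 0.027
gripper_force: 35.0
```

Request:
step_arm --rows '[0, 0, 10, 0, 0, 0, 1, 0, 0, 35, 0, 0, 0, 1, 0, 0, 65, 0, 0, 0, 1, 0, 0, 92, 0, 0, 0, 1, 12, -10, 95, 0, 0, 0, 1, 34, -30, 95, 0, 0, -0.05, 1, 58, -50, 95, 0, 0, -0.1, 1, 82, -71, 95, 0, 0, -0.15, 1]'

```text
time: 12.6
eef_pos: [0.5525, 0.0244, 0.1106]
orientation: [[0.021, -1.0, 0.0], [-1.0, -0.021, 0.001], [-0.001, -0.0, -1.0]]
ft_force: [0.7, 1.4, -3.7]
finger_gap: 0.027
gripper_force: 35.0
```

Request:
step_arm --rows '[24, -21, 0, 0, 0, -0.02, 1, 48, -42, 0, 0, 0, -0.02, 1, 70, -61, 0, 0, 0, -0.02, 1, 83, -73, -10, 0, 0, -0.02, 1, 87, -77, -35, 0, 0, -0.02, 1, 87, -77, -60, 0, 0, -0.02, 1, 87, -77, -80, 0, 0, -0.02, 1, 87, -77, -85, 0, 0, -0.02, 1]'

```text
time: 13.27
eef_pos: [0.6356, -0.0527, 0.0208]
orientation: [[0.0, -1.0, -0.008], [-1.0, -0.0, -0.0], [0.0, 0.008, -1.0]]
ft_force: [-1.3, 0.0, -4.7]
finger_gap: 0.0267
gripper_force: 35.0
```

Request:
step_arm --rows '[0, 0, 0, 0, 0, 0, 1, 0, 0, -8, 0, 0, 0, 1, 0, 0, -14, 0, 0, 0, 1, 0, 0, -17, 0, 0, 0, 1, 0, 0, -19, 0, 0, 0, 1, 0, 0, -20, 0, 0, 0, 1, 0, 0, -20, 0, 0, 0, 1, 0, 0, -20, 0, 0, 0, 1]'

```text
time: 13.93
eef_pos: [0.6392, -0.052, 0.0061]
orientation: [[0.002, -1.0, 0.001], [-1.0, -0.002, 0.0], [-0.0, -0.001, -1.0]]
ft_force: [0.5, 0.1, -3.8]
finger_gap: 0.0267
gripper_force: 35.0
```

Request:
step_arm --rows '[0, 0, -0.8, 0, 0, 0, 1, 0, 0, -0.8, 0, 0, 0, 1, 0, 0, -0.8, 0, 0, 0, -1, 0, 0, -0.8, 0, 0, 0, -1, 0, 0, -0.8, 0, 0, 0, -1, 0, 0, -0.8, 0, 0, 0, -1, 0, 0, -0.8, 0, 0, 0, -1, 0, 0, -0.8, 0, 0, 0, -1]'

```text
time: 14.6
eef_pos: [0.6391, -0.0521, 0.0049]
orientation: [[0.002, -1.0, 0.0], [-1.0, -0.002, -0.0], [0.0, -0.0, -1.0]]
ft_force: [0.4, -0.3, 0.1]
finger_gap: 0.0613
gripper_force: 0.0
```

Request:
step_arm --rows '[0, 0, 0, 0, 0, 0, -1, 0, 0, 0, 0, 0, 0, -1, 0, 0, 0, 0, 0, 0, -1, 0, 0, 0, 0, 0, 0, -1, 0, 0, 15, 0, 0, 0, -1, 0, 0, 45, 0, 0, 0, -1, 0, 0, 80, 0, 0, 0, -1, 0, 0, 100, 0, 0, 0, -1]'

```text
time: 15.27
eef_pos: [0.6403, -0.0521, 0.1084]
orientation: [[0.003, -1.0, 0.003], [-1.0, -0.003, -0.0], [0.0, -0.003, -1.0]]
ft_force: [0.8, -0.1, 0.9]
finger_gap: 0.0878
gripper_force: 0.0
```

Request:
step_arm --rows '[-25, 11, 0, 0, 0, 0.04, -1, -60, 27, 0, 0, 0, 0.078, -1, -95, 43, 0, 0, 0, 0.078, -1, -130, 59, 0, 0, 0, 0.078, -1, -150, 69, 0, 0, 0, 0.078, -1, -156.5, 71.7, 0, 0, 0, 0.078, -1, -156.5, 71.7, 0, 0, 0, 0.078, -1, -156.5, 71.7, -5, 0, 0, 0.078, -1]'

```text
time: 15.93
eef_pos: [0.4838, 0.0202, 0.1011]
orientation: [[0.081, -0.997, 0.003], [-0.997, -0.081, 0.001], [-0.001, -0.003, -1.0]]
ft_force: [0.6, 0.5, 0.3]
finger_gap: 0.0879
gripper_force: 0.0
```

Request:
step_arm --rows '[0, 0, -25, 0, 0, 0, -1, 0, 0, -50, 0, 0, 0, -1, 0, 0, -75, 0, 0, 0, -1, 0, 0, -88, 0, 0, 0, -1, 0, 0, -88, 0, 0, 0, -1, 0, 0, -88, 0, 0, 0, -1, 0, 0, -88, 0, 0, 0, 1, 0, 0, -88, 0, 0, 0, 1]'

```text
time: 16.6
eef_pos: [0.4837, 0.0199, 0.0127]
orientation: [[0.08, -0.997, 0.002], [-0.997, -0.08, 0.001], [-0.0, -0.002, -1.0]]
ft_force: [-0.1, -0.1, 1.0]
finger_gap: 0.0794
gripper_force: 0.0
```

Request:
step_arm --rows '[0, 0, 0, 0, 0, 0, 1, 0, 0, 0, 0, 0, 0, 1, 0, 0, 0, 0, 0, 0, 1, 0, 0, 0, 0, 0, 0, 1, 0, 0, 0, 0, 0, 0, 1, 0, 0, 0, 0, 0, 0, 1, 0, 0, 0, 0, 0, 0, 1, 0, 0, 0, 0, 0, 0, 1]' --grip_force 45

```text
time: 17.27
eef_pos: [0.4824, 0.0197, 0.012]
orientation: [[0.08, -0.997, -0.0], [-0.997, -0.08, -0.0], [-0.0, 0.0, -1.0]]
ft_force: [-1.3, 0.4, 2.5]
finger_gap: 0.0359
gripper_force: 45.0
```

Request:
step_arm --rows '[0, 0, 0, 0, 0, 0, 1, 0, 0, 10, 0, 0, 0, 1, 0, 0, 35, 0, 0, 0, 1, 0, 0, 65, 0, 0, 0, 1, 0, 0, 88, 0, 0, 0, 1, 15, 1, 90, 0, 0, -0.03, 1, 45, 2, 90, 0, 0, -0.08, 1, 80, 3, 90, 0, 0, -0.08, 1]'

```text
time: 17.93
eef_pos: [0.5617, 0.0228, 0.1021]
orientation: [[-0.003, -1.0, -0.001], [-1.0, 0.003, 0.001], [-0.001, 0.001, -1.0]]
ft_force: [0.2, 0.9, -5.1]
finger_gap: 0.0356
gripper_force: 45.0
```

Request:
step_arm --rows '[30, 1, 0, 0, 0, 0, 1, 60, 3, 0, 0, 0, 0, 1, 80, 4, -5, 0, 0, 0, 1, 86.7, 4.4, -25, 0, 0, 0, 1, 86.7, 4.4, -50, 0, 0, 0, 1, 86.7, 4.4, -70, 0, 0, 0, 1, 86.7, 4.4, -80, 0, 0, 0, 1, 86.7, 4.4, -80, 0, 0, 0, 1]'

```text
time: 18.6
eef_pos: [0.6462, 0.0264, 0.0179]
orientation: [[-0.001, -1.0, -0.007], [-1.0, 0.001, -0.002], [0.002, 0.007, -1.0]]
ft_force: [-0.9, 0.1, -5.5]
finger_gap: 0.0355
gripper_force: 45.0
```

Request:
step_arm --rows '[0, 0, 0, 0, 0, 0, 1, 0, 0, -8, 0, 0, 0, 1, 0, 0, -14, 0, 0, 0, 1, 0, 0, -17, 0, 0, 0, 1, 0, 0, -19, 0, 0, 0, 1, 0, 0, -20, 0, 0, 0, 1, 0, 0, -20, 0, 0, 0, 1, 0, 0, -20, 0, 0, 0, 1]'

```text
time: 19.27
eef_pos: [0.6494, 0.0272, 0.0022]
orientation: [[0.0, -1.0, 0.001], [-1.0, -0.0, 0.0], [-0.0, -0.001, -1.0]]
ft_force: [-0.6, -0.6, -5.1]
finger_gap: 0.036
gripper_force: 45.0
```

Request:
step_arm --rows '[0, 0, -0.8, 0, 0, 0, 1, 0, 0, -0.8, 0, 0, 0, 1, 0, 0, -0.8, 0, 0, 0, -1, 0, 0, -0.8, 0, 0, 0, -1, 0, 0, -0.8, 0, 0, 0, -1, 0, 0, -0.8, 0, 0, 0, -1, 0, 0, -0.8, 0, 0, 0, -1, 0, 0, -0.8, 0, 0, 0, -1]'

```text
time: 19.93
eef_pos: [0.6493, 0.0271, 0.0011]
orientation: [[-0.0, -1.0, 0.0], [-1.0, 0.0, 0.0], [-0.0, -0.0, -1.0]]
ft_force: [-0.6, -0.1, -0.8]
finger_gap: 0.0703
gripper_force: 0.0
```

Request:
step_arm --rows '[0, 0, 0, 0, 0, 0, -1, 0, 0, 0, 0, 0, 0, -1, 0, 0, 0, 0, 0, 0, -1, 0, 0, 0, 0, 0, 0, -1, 0, 0, 15, 0, 0, 0, -1, 0, 0, 45, 0, 0, 0, -1, 0, 0, 80, 0, 0, 0, -1, 0, 0, 100, 0, 0, 0, -1]'

```text
time: 20.6
eef_pos: [0.6505, 0.0271, 0.1046]
orientation: [[0.001, -1.0, 0.003], [-1.0, -0.001, 0.0], [-0.0, -0.003, -1.0]]
ft_force: [0.9, -0.3, 0.3]
finger_gap: 0.0877
gripper_force: 0.0
```

```bash
python3 look.py
```

```text
scene fork 57 z 54.5 xy 637 -143 size 50 24 rack dx,dy [  8.7 -10. ]
scene square 286 z 78.6 xy 650 28 size 39 38 rack dx,dy [0.9 0.7]
side fork 170 z 53.6 xy 628 -131 size 40 42 rack dx,dy [-2.3  0.4]
side shaft 90 z 75.9 xy 636 -51 size 29 26 rack dx,dy [-3.5  0.6]
side square 160 z 78.0 xy 648 28 size 41 40 rack dx,dy [-0.8  0.4]
wrist fork 1656 z 52.4 xy 629 -126 size 28 38 rack dx,dy [-2.   5.2]
wrist shaft 1547 z 74.2 xy 638 -52 size 27 27 rack dx,dy [-1.9  0.4]
wrist square 2621 z 76.0 xy 648 26 size 36 36 rack dx,dy [-1.1 -0.9]
```

Three pieces are placed and centred within about 4 mm (partial views aside). Now the hex.

Request:
step_arm --rows '[-25, -14, 0, 0, 0, 0.1, -1, -55, -30, 0, 0, 0, 0.2, -1, -90, -50, 0, 0, 0, 0.3, -1, -120, -66, 0, 0, 0, 0.322, -1, -145, -80, 0, 0, 0, 0.322, -1, -155.3, -85.8, 0, 0, 0, 0.322, -1, -155.3, -85.8, 0, 0, 0, 0.322, -1, -155.3, -85.8, -5, 0, 0, 0.322, -1]'

```text
time: 21.42
eef_pos: [0.4944, -0.0588, 0.0966]
orientation: [[0.316, -0.949, 0.002], [-0.949, -0.316, 0.0], [0.0, -0.002, -1.0]]
ft_force: [0.9, 2.0, 0.1]
finger_gap: 0.0878
gripper_force: 0.0
```

Request:
step_arm --rows '[0, 0, -25, 0, 0, 0, -1, 0, 0, -50, 0, 0, 0, -1, 0, 0, -75, 0, 0, 0, -1, 0, 0, -90, 0, 0, 0, -1, 0, 0, -93, 0, 0, 0, -1, 0, 0, -93, 0, 0, 0, -1, 0, 0, -93, 0, 0, 0, 1, 0, 0, -93, 0, 0, 0, 1]'

```text
time: 22.08
eef_pos: [0.4951, -0.0584, 0.0039]
orientation: [[0.317, -0.948, 0.002], [-0.948, -0.317, 0.0], [0.0, -0.002, -1.0]]
ft_force: [-0.2, 0.5, 1.0]
finger_gap: 0.0793
gripper_force: 0.0
```

Request:
step_arm --rows '[0, 0, 0, 0, 0, 0, 1, 0, 0, 0, 0, 0, 0, 1, 0, 0, 0, 0, 0, 0, 1, 0, 0, 0, 0, 0, 0, 1, 0, 0, 0, 0, 0, 0, 1, 0, 0, 0, 0, 0, 0, 1, 0, 0, 0, 0, 0, 0, 1, 0, 0, 0, 0, 0, 0, 1]'

```text
time: 22.75
eef_pos: [0.4938, -0.0588, 0.0032]
orientation: [[0.317, -0.949, -0.0], [-0.949, -0.317, -0.0], [0.0, 0.0, -1.0]]
ft_force: [-2.1, -1.0, 3.5]
finger_gap: 0.0402
gripper_force: 45.0
```

Request:
step_arm --rows '[0, 0, 0, 0, 0, 0, 1, 0, 0, 10, 0, 0, 0, 1, 0, 0, 35, 0, 0, 0, 1, 0, 0, 65, 0, 0, 0, 1, 0, 0, 93, 0, 0, 0, 1, 10, 10, 95, 0, 0, -0.05, 1, 32, 32, 95, 0, 0, -0.15, 1, 56, 56, 95, 0, 0, -0.25, 1]'

```text
time: 23.42
eef_pos: [0.5492, -0.0026, 0.0982]
orientation: [[0.065, -0.998, -0.0], [-0.998, -0.065, 0.001], [-0.001, 0.0, -1.0]]
ft_force: [0.3, -0.4, -4.5]
finger_gap: 0.0399
gripper_force: 45.0
```

Request:
step_arm --rows '[25, 25, 0, 0, 0, -0.07, 1, 50, 50, 0, 0, 0, -0.07, 1, 75, 75, 0, 0, 0, -0.07, 1, 97, 97, 0, 0, 0, -0.07, 1, 107, 107, -10, 0, 0, -0.07, 1, 109.2, 108.9, -30, 0, 0, -0.07, 1, 109.2, 108.9, -55, 0, 0, -0.07, 1, 109.2, 108.9, -75, 0, 0, -0.07, 1]'

```text
time: 24.08
eef_pos: [0.6576, 0.1064, 0.0197]
orientation: [[0.002, -1.0, -0.003], [-1.0, -0.002, -0.0], [0.0, 0.003, -1.0]]
ft_force: [-0.3, 0.2, -5.5]
finger_gap: 0.0396
gripper_force: 45.0
```

Request:
step_arm --rows '[0, 0, -5, 0, 0, 0, 1, 0, 0, -14, 0, 0, 0, 1, 0, 0, -21, 0, 0, 0, 1, 0, 0, -26, 0, 0, 0, 1, 0, 0, -28, 0, 0, 0, 1, 0, 0, -29.5, 0, 0, 0, 1, 0, 0, -29.5, 0, 0, 0, 1, 0, 0, -29.5, 0, 0, 0, 1]'

```text
time: 24.75
eef_pos: [0.6595, 0.1063, -0.0057]
orientation: [[0.002, -1.0, 0.001], [-1.0, -0.002, 0.0], [-0.0, -0.001, -1.0]]
ft_force: [0.1, -0.7, -5.3]
finger_gap: 0.0391
gripper_force: 45.0
```

Request:
step_arm --rows '[0, 0, -1.3, 0, 0, 0, 1, 0, 0, -1.3, 0, 0, 0, 1, 0, 0, -1.3, 0, 0, 0, -1, 0, 0, -1.3, 0, 0, 0, -1, 0, 0, -1.3, 0, 0, 0, -1, 0, 0, -1.3, 0, 0, 0, -1, 0, 0, -1.3, 0, 0, 0, -1, 0, 0, -1.3, 0, 0, 0, -1]'

```text
time: 25.42
eef_pos: [0.6592, 0.1062, -0.0077]
orientation: [[0.002, -1.0, 0.0], [-1.0, -0.002, 0.0], [-0.0, -0.0, -1.0]]
ft_force: [0.1, 0.5, -0.7]
finger_gap: 0.0744
gripper_force: 0.0
```

Request:
step_arm --rows '[0, 0, 0, 0, 0, 0, -1, 0, 0, 0, 0, 0, 0, -1, 0, 0, 0, 0, 0, 0, -1, 0, 0, 0, 0, 0, 0, -1, 0, 0, 15, 0, 0, 0, -1, 0, 0, 45, 0, 0, 0, -1, 0, 0, 80, 0, 0, 0, -1, 0, 0, 115, 0, 0, 0, -1]'

```text
time: 26.08
eef_pos: [0.6585, 0.1059, 0.1079]
orientation: [[0.002, -1.0, -0.002], [-1.0, -0.002, -0.001], [0.001, 0.002, -1.0]]
ft_force: [0.5, 1.3, -1.2]
finger_gap: 0.0875
gripper_force: 0.0
```

Request:
step_arm --rows '[-30, 0, 30, 0, 0, 0, -1, -60, 0, 60, 0, 0, 0, -1, -80, 0, 80, 0, 0, 0, -1, -100, 0, 100, 0, 0, 0, -1, -110, 0, 110, 0, 0, 0, -1, -110, 0, 110, 0, 0, 0, -1, -110, 0, 110, 0, 0, 0, -1, -110, 0, 110, 0, 0, 0, -1]'

```text
time: 26.75
eef_pos: [0.5491, 0.1062, 0.2162]
orientation: [[0.002, -1.0, -0.001], [-1.0, -0.002, -0.0], [0.0, 0.001, -1.0]]
ft_force: [0.7, -0.9, -0.5]
finger_gap: 0.0878
gripper_force: 0.0
```

```bash
python3 look.py pics/fin.png
```

```text
scene fork 186 z 54.6 xy 630 -131 size 40 40 rack dx,dy [0.4 0.9]
scene shaft 119 z 76.7 xy 640 -50 size 27 27 rack dx,dy [0.2 2. ]
scene square 289 z 78.7 xy 649 28 size 37 38 rack dx,dy [-0.   1.1]
scene hex 333 z 60.7 xy 660 108 size 44 40 rack dx,dy [1.5 1.7]
side fork 174 z 53.7 xy 628 -131 size 43 42 rack dx,dy [-1.7  0.4]
side shaft 90 z 75.6 xy 636 -51 size 32 26 rack dx,dy [-3.2  1.1]
side square 164 z 78.1 xy 646 27 size 40 37 rack dx,dy [-3.5 -0.5]
side hex 155 z 60.1 xy 657 106 size 46 42 rack dx,dy [-2.  -0.9]
wrist shaft 804 z 75.9 xy 639 -50 size 28 27 rack dx,dy [-0.4  2.2]
wrist square 1479 z 78.1 xy 650 27 size 36 37 rack dx,dy [0.6 0.3]
wrist hex 1235 z 60.1 xy 660 107 size 40 45 rack dx,dy [1.5 0.6]
```

View pics/fin.png

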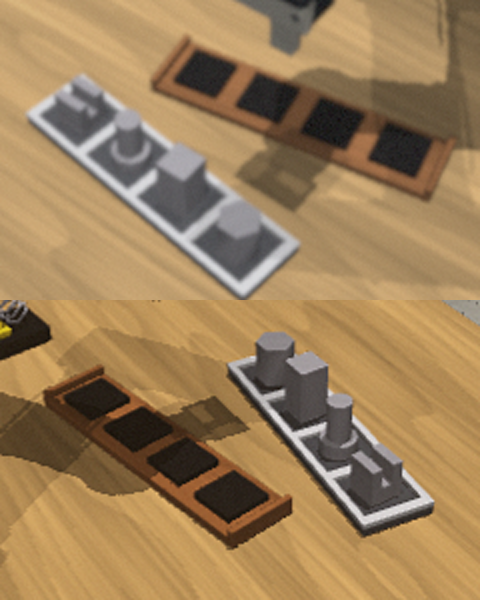

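The storage pads are empty. From the robot's left, the pockets hold hex, square, shaft and fork, all upright at the expected top heights and centred within 4 mm. Handing in.

```bash
python3 -c "
from station import r
print(r.hand_in())"
```

```text
the job is handed in; nothing more can be done
None
```

All four pieces stand released in the mirrored inspection pockets, measured upright and within about 4 mm of centre, and the job was handed in at about 27 s; no verdict came back, and I kept clear of the pliers and iron stand but did not re-measure them.

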